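# Load the filters of a conservator's inspection lamp and hold the bayonet collar home

### The job

Get the inspection lamp ready: drop the two small mounted filters, one after the other, flat into the bore of its upturned nose. Then fit the knurled collar over the nose, lip up, turn it until the keyways hidden inside it drop over the nose's pins, and push it fully home against its spring. Finish while still gripping the collar and holding it down, since the spring lifts it as soon as you let go (a colleague will set its locking screw), and do not disturb the other things on the table.

Things in the scene. Friction and masses are not known exactly. Their poses are not given: they have to be found in the camera images.
- lamp: Inspection lamp, fixed: a dark finned cylinder 78 mm across standing nose up in a grey yoke with side knobs (124 mm over the knobs, all of it below 67 mm) on a 130 x 116 mm base. Flat shoulder 75 mm above the table. Origin on the nose's axis at table height, z up.
- nose_rim (a point): Centre of the rim of the lamp's bright aluminium nose, 106 mm above the table. The nose stands 31 mm out of the shoulder; outside 44 mm across, bore 38 mm across and 25 mm deep (two filters stacked in it end 1 mm below the rim); both edges of the rim are chamfered by 1 mm.
- pin_tops (a point): Point on the nose's axis level with the tops of its three steel pins, 14 mm below the rim. The pins are 6 mm thick, stick 3.5 mm out of the nose's side and stand 120 degrees apart. The x and y axes of this point are not aligned with them.
- pressure_ring (a joint): How far the steel ring round the foot of the nose is pressed down on its wave spring: 0 when free (its top is then 10 mm above the shoulder, 21 mm below the rim), about 0.005 m when the collar is fully home. The spring pushes back with about 3 N at 0 and 9 N fully home.
- collar_mid (a point): Centre (half-way up) of the dark knurled collar: a ring 60 mm across and 30 mm high, 80 to 130 g, lying on the table lip up, and used the same way up. On the nose it first stands on the pins, centre 1 mm above the rim; keyed over the pins it drops 7 mm onto the pressure ring (centre 6 mm below the rim); pushed fully home its lip meets the rim, centre 11 mm below the rim.
- collar_mouth (a point): Centre of the collar's underside. Bore 46 mm across, 26 mm deep, open below; above it a 4 mm lip leaves a 32 mm hole. Three keyways 11 mm wide, 120 degrees apart, run up the bore from below, unseen from outside. Neither the outside nor these axes tell where: find them by feel, at most a third of a turn one way; they drop within about 5 degrees of the right angle.
- filter_a_mid (a point): Centre of one small mounted filter: a black-rimmed dark glass disc 35 mm across and 12 mm high, 30 g, lying flat on the table. The same both ways up.
- filter_b_mid (a point): Centre of the other small mounted filter, just like the first. Either may go in first.
- large_filter_mid (a point): Bystander: a larger mounted filter, 54 mm across and 12 mm high, for another lamp; leave it. This point is its centre.
- spacer: Bystander: a plain smooth aluminium ring, 58 mm across, 8 mm high, origin at the centre of its underside; leave it.
- brush: Bystander: a brush 190 mm long and 20 mm thick lying flat along its x axis, origin mid-length on the table; leave it.
- palette_knife: Bystander: a palette knife 200 mm long and 20 mm high lying flat along its x axis, origin mid-length on the table; leave it.
- tub: Bystander: an open white tub 72 mm across and 70 mm high, origin at the centre of its underside; leave it.
- jar: Bystander: a closed amber jar 60 mm across and 75 mm high, origin at the centre of its underside; leave it.
- loupe: Bystander: a small standing loupe 42 mm across and 42 mm high, origin at the centre of its underside; leave it.
- scissors: Bystander: scissors about 150 mm long lying flat along their x axis, origin near the pivot on the table; leave them.

How it is judged:
By the outcome, as a careful person would: the job done as asked, in the order asked, and still so for the second after the job is handed in, while the arm keeps its last pose, push and grip.
It also fails if it takes over 72 s, if anything falls off the work surface, if the arm or the gripper's body presses on something with over 40 N, if the wrist force passes 120 N, or if a joint passes its speed limit or range.

### The arm

A 7-joint arm with a two-finger parallel gripper is mounted at the origin on the work surface. World frame = base frame: x ahead of the robot, y to its left, z up, the work surface at z = 0. Lengths are in m, angles in rad, forces in N, time in s.
With the tool pointing down it reaches from about 0.4 to 0.9 m from the base axis. Payload 5.5 kg.
Tool frame: the origin (TCP) lies midway between the tips of the shut fingers; the grasp point (between the pads) lies grip_point_offset behind it (grip_point_offset is the distance from the TCP to the grasp point, in m); z points along the fingers, y is the line along which they close (so a half turn about z gives the same grasp; the last joint's range is limited). The gripper opens to 92 mm and grips with 3 to 60 N. Pads are 19 mm wide; open, the fingers measure 130 mm over their backs; the gripper's body (75 mm by 190 mm) begins 47 mm behind the grasp point.
Start: joints at [-1.048, 0.501, -0.427, 1.55, 0.221, 1.138, -0.21], TCP at [0.167, 0.628, 0.227] pointing down, gripper open.
Joint ranges: [-2.88, 2.88], [-0.31, 2.03], [-1.54, 1.56], [0.2, 2.42], [-1.41, 4.55], [0.19, 2.02], [-2.57, 2.57]. Speed limits (rad/s): [2.57, 2.57, 3.14, 3.14, 3.14, 3.14, 3.14].

### API

Orientations are given as a unit quaternion [x, y, z, w].
In Python, from cell import read_state, grab_frame, camera_info, hand_in, grip_point_offset gives the robot as it stands. The module is installed in compiled form; this text tells all that it offers.
- The arm moves only by the tool apply_moves, never from a script. Its argument "targets" is a list that holds one entry, the list of rows, each a list of 7 numbers: the closure, from 0 (fully open) to 1 (shut), then the shift along the tool's x, y, z in cm, then the turn, a rotation vector about the tool's x, y, z in rad. A call has 1 to 10 rows; each row shifts and turns the commanded pose from where the row before left it, along the tool's axes as they then stand; what a row does not reach is not made up. A row lasts 1/12 s, in which the tool goes at most 41.7 mm and 7.16 degrees, less where a joint would pass 70% of its speed; a pose out of reach is approached as far as the arm can. A call is refused whole if a number of a shift passes 4.17 or a number of a turn 0.125, either way. A call with a gripper value outside its range is refused whole. The fingers move at their own pace and stop on an object; the grip force is fixed at half the most. Time passes only in rows, so rows that do not move let the fingers close. It gives the time, the measured TCP pose, the force, the opening and the grip force at its end, in the units of the state.
- read_state(): the state, without advancing time (a new reading comes with each control period).
- grab_frame(name): name is "scene" or "top" or "wrist"; returns the picture (400x640x3 uint8, red, green, blue); there is no depth.
- camera_info(name): a dict with "mtx" (3x3 intrinsics, pixels), "dist_coeffs" ([k1, k2, p1, p2, k3] as OpenCV has them; the pictures are not rectified), "R" (3x3) and "t" (3): a world point X has camera coordinates R X + t; the wrist camera has in their place "hand_eye" (4x4, takes a point from camera to tool coordinates, whose origin is the TCP and whose axes are the flange's). Camera axes: x right, y down, z forward; pixel columns grow to the right and rows downward; lengths in m; the calibration is good to about 2 mm. A picture is of the moment at which its call begins: read the wrist's pose just before it. camera_info takes no time and is no camera call.
- hand_in(): hands the job in; it is judged then, once.
The state is a dict: "clock": time; "q": joint angles; "qvel": joint speeds; "tau": joint torques, N m; "ee_pos": TCP position; "tcp_rot": TCP orientation; "force": force on the tool from outside, world axes, zero at the start; "torque": the same for the moment, N m; "grip_width": opening from 0.0 (shut) to 1.0 (fully open); "finger_force": force on a finger pad.
Only numpy, scipy, OpenCV 4.12 (cv2) and the standard library are available. Lean on these libraries where they do the work, as an engineer would, in place of code of your own. Each camera call takes 0.05 s, during which the arm holds its last target. There are 200 camera calls.

## Working session

There is one attempt and no reset: what is moved stays moved. The work goes in short steps, Python scripts to look and compute and a tool call to move; the robot and the scene stay as the last step left them, time stands still between calls to the robot, and variables do not carry over. Pictures are saved under pics/ and viewed, at most 10 in all, crops included, and the job is handed in when it is done.

Besides the shell and the picture viewer there is one more tool, called after "Request:" as name(argument=value, ...), one argument or row to a line, values as JSON. apply_moves: Moves the arm, as the interface text tells. Its arguments: {"type":"object","properties":{"targets":{"type":"array"}},"required":["targets"]}

```bash
mkdir -p pics
python3 - <<'E'
from cell import *
import cell,cv2,numpy as np
s=read_state();print(s); print(grip_point_offset if not callable(grip_point_offset) else grip_point_offset())
for n in ["scene","top","wrist"]:
    f=grab_frame(n);cv2.imwrite(f"pics/{n}0.png",f[:,:,::-1]);print(n,camera_info(n))
E
```

```text
{'clock': 0.0, 'q': array([-1.04775732,  0.50187004, -0.42675107,  1.55143965,  0.22081242,
        1.13829346, -0.21026393]), 'qvel': array([ 0.0006738 , -0.00115839,  0.00123895, -0.00209106, -0.00024763,
        0.00062974,  0.00113227]), 'tau': array([ 1.87079536e-04, -5.66589797e+01, -5.81550390e+00, -2.79112941e+01,
       -6.84118504e-02,  3.09923489e-02,  1.85984841e-04]), 'ee_pos': array([0.16689208, 0.62748856, 0.2256652 ]), 'tcp_rot': array([ 1.29525072e-01,  9.91575665e-01, -9.66253561e-04, -1.48829831e-04]), 'force': array([-0.16729994, -0.59231952, -0.03510705]), 'torque': array([0.01664654, 0.00053644, 0.01338289]), 'finger_force': 0.0, 'grip_width': 0.9990849545223683}
0.0188
scene {'mtx': array([[361.72119892,   0.        , 316.11715243],
       [  0.        , 361.72119892, 200.43328076],
       [  0.        ,   0.        ,   1.        ]]), 'dist_coeffs': array([-0.00754788,  0.        ,  0.        ,  0.        ,  0.        ]), 'R': array([[-0.76752606,  0.6409938 , -0.00554006],
       [ 0.36763081,  0.4330883 , -0.82297151],
       [-0.5251203 , -0.63368878, -0.568
[... 429 characters left out ...]
46904,  0.02189497, -0.97040984]]), 't': array([-0.08906667,  0.60106255,  0.85225055])}
wrist {'mtx': array([[313.54285835,   0.        , 317.46726223],
       [  0.        , 313.54285835, 203.53140935],
       [  0.        ,   0.        ,   1.        ]]), 'dist_coeffs': array([-0.00797292,  0.        ,  0.        ,  0.        ,  0.        ]), 'hand_eye': array([[ 2.79714795e-04, -9.54832308e-01, -2.97145059e-01,
         8.13531528e-02],
       [ 9.99999946e-01,  3.18484131e-04, -8.20614600e-05,
        -1.15565174e-03],
       [ 1.72990919e-04, -2.97145020e-01,  9.54832345e-01,
        -1.58626563e-01],
       [ 0.00000000e+00,  0.00000000e+00,  0.00000000e+00,
         1.00000000e+00]])}
```

View pics/top0.png

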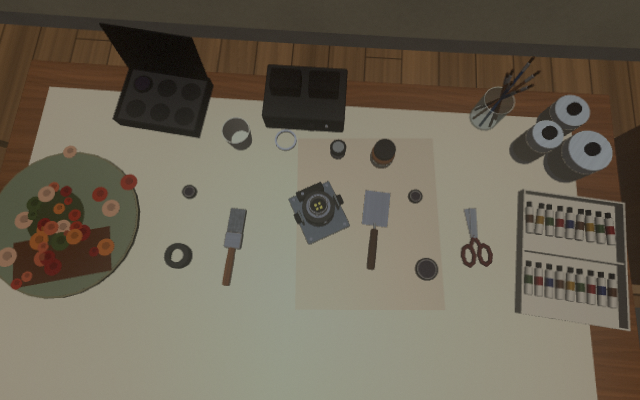

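View pics/scene0.png

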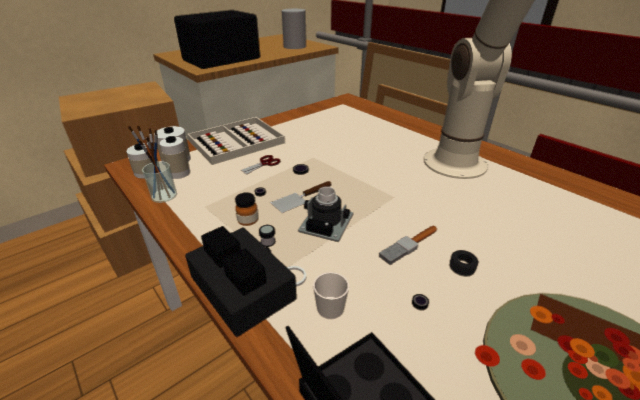

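The top view shows small filters at about (190,191) and (415,196), the collar at (178,256), the lamp nose at (318,206), and the large filter at (427,269), which stays put. The scene view agrees: collar (463,262), filters (420,301) and (260,191).

```bash
cat > h.py <<'E'
from cell import *
import cv2,numpy as np
from scipy.spatial.transform import Rotation as Ro
def pose():
    s=read_state();return Ro.from_quat(s['tcp_rot']).as_matrix(),np.array(s['ee_pos']),s
def cam(n):
    c=camera_info(n)
    if n=='wrist':
        R,p,_=pose();H=np.array(c['hand_eye']);Rw=R@H[:3,:3];o=R@H[:3,3]+p
    else:
        Rw=np.array(c['R']).T;o=-Rw@np.array(c['t'])
    return np.array(c['mtx']),np.array(c['dist_coeffs']),Rw,o
def cast(C,px,z):
    K,d,Rw,o=C
    u=cv2.undistortPoints(np.array(px,float).reshape(-1,1,2),K,d)[:,0]
    v=np.c_[u,np.ones(len(u))]@Rw.T
    return o+v*((z-o[2])/v[:,2])[:,None]
def proj(C,X):
    K,d,Rw,o=C
    return cv2.projectPoints((np.atleast_2d(X)-o)@Rw,np.zeros(3),np.zeros(3),K,d)[0][:,0]
def blob(C,img,px,z,r=30,thr=90,inv=False):
    """largest blob nearest px darker (brighter if inv) than thr; outline cast onto z, circle fit"""
    g=cv2.cvtColor(img,cv2.COLOR_RGB2GRAY);x0,y0=int(px[0]-r),int(px[1]-r);x0=max(x0,0);y0=max(y0,0)
    m=(g[y0:y0+2*r,x0:x0+2*r]>thr if inv else g[y0:y0+2*r,x0:x0+2*r]<thr).astype(np.uint8)
    cs,_=cv2.findContours(m,cv2.RETR_EXTERNAL,cv2.CHAIN_APPROX_NONE)
    c=max(cs,key=cv2.contourArea)[:,0]+[x0,y0]
    P=cast(C,c,z)[:,:2].astype(np.float32)
    (cx,cy),rad=cv2.minEnclosingCircle(P);e=cv2.fitEllipse(P)
    return np.round([cx,cy,2*rad],4),np.round(e[0]+e[1],4)
def to_tool(X):
    R,p,_=pose();return R.T@(np.array(X)-p)
E
python3 - <<'E'
from h import *
im=cv2.imread('pics/top0.png')[:,:,::-1].copy();C=cam('top')
g=cv2.cvtColor(im,cv2.COLOR_RGB2GRAY);print(g[185:198:2,180:202:2])
for n,p,z in [('fa',(190,191),.008),('fb',(415,196),.008),('col',(178,256),.02),('large',(427,269),.008)]:
    print(n,blob(C,im,p,z,20,85))
print('nose',cast(C,[(318,206)],.106))
print('tub/ ring',cast(C,[(237,130),(286,141),(338,147),(384,148)],.04))
print('q-cam',C[3]); 
S=cam('scene')
for n,p,z in [('col',(463,262),.015),('fa',(420,301),.006),('fb',(260,191),.006),('nose',(326,194),.106)]: print(n,cast(S,[p],z))
x0=cv2.resize(im[150:300,150:450],(800,400),interpolation=cv2.INTER_CUBIC);cv2.imwrite('pics/crop1.png',x0[:,:,::-1])
E
```

```text
[[142 144 134 103  73  65 104 144 144 142 143]
 [143 139  68  67  62  64  76  66 136 142 143]
 [142 107  71  51  50  51  57  63  86 144 145]
 [143  74  71  51  51  50  55  74  60 145 145]
 [143  91  72  50  51  50  66  49  81 144 144]
 [143 131  66  75  66  66  63  47 116 145 143]
 [142 145 131  71  51  49  52 109 144 145 144]]
fa (array([0.5975, 0.2994, 0.0374]), array([0.5976, 0.299 , 0.0324, 0.0368]))
fb (array([ 0.6253, -0.2791,  0.0369]), array([ 0.6255, -0.2789,  0.0328,  0.0352]))
col (array([0.4336, 0.2969, 0.067 ]), array([0.4339, 0.2969, 0.0589, 0.0656]))
large (array([ 0.4443, -0.3091,  0.055 ]), array([ 0.4446, -0.309 ,  0.0512,  0.0536]))
nose [[ 0.56181995 -0.03752046  0.106     ]]
tub/ ring [[ 0.76130482  0.1887682   0.04      ]
 [ 0.7399259   0.05942178  0.04      ]
 [ 0.73276407 -0.07498099  0.04      ]
 [ 0.73802067 -0.19238884  0.04      ]]
q-cam [ 0.38321202 -0.06727425  0.97168039]
col [[0.43087406 0.29874966 0.015     ]]
fa [[0.59514151 0.30069658 0.006     ]]
fb [[ 0.62210386 -0.28223017  0.006     ]]
nose [[ 0.57705063 -0.02440276  0.106     ]]
```

View pics/crop1.png

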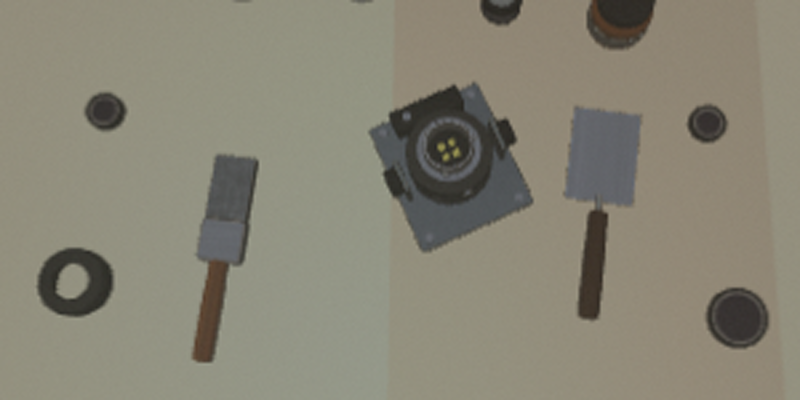

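The crop confirms that layout: filter A is the disc at (105,110), filter B at (708,123), and the nose rim sits around (450,146), full-frame (319,205). I'll head for filter A first.

Request:
apply_moves(
  targets=[
    [[0,-3.6,-1.5,0.6,0,0,0],[0,-3.6,-1.5,0.6,0,0,0],[0,-3.6,-1.5,0.6,0,0,0],[0,-3.6,-1.5,0.6,0,0,0],[0,-3.6,-1.5,0.6,0,0,0],[0,-3.6,-1.5,0.6,0,0,0],[0,-3.6,-1.5,0.6,0,0,0]],
  ],
)

```text
clock: 0.73
ee_pos: [0.3847, 0.4604, 0.1843]
tcp_rot: [0.129, 0.992, -0.0, -0.0]
force: [-0.4, 0.5, 0.1]
grip_width: 1.001
finger_force: 0.0
```

Request:
apply_moves(
  targets=[
    [[0,-3.6,-1.5,0.6,0,0,0],[0,-3.6,-1.5,0.6,0,0,0],[0,-3.6,-1.5,0.6,0,0,0],[0,-3.6,-1.5,0.6,0,0,0],[0,-3.6,-1.5,0.6,0,0,0],[0,-3.6,-1.5,0.6,0,0,0],[0,0,0,0,0,0,0],[0,0,0,0,0,0,0]],
  ],
)

```text
clock: 1.4
ee_pos: [0.5714, 0.3154, 0.1473]
tcp_rot: [0.133, 0.991, -0.001, -0.0]
force: [-0.1, 0.6, -0.5]
grip_width: 0.996
finger_force: 0.0
```

Run:
```python
from h import *
C=cam('wrist');im=grab_frame('wrist');cv2.imwrite('pics/w1.png',im[:,:,::-1])
print(pose()[1],pose()[2]['q'])
px=proj(C,[.596,.2995,.012])[0];print(px)
print(blob(C,im,px,.012,60,85))
```

```text
[0.5694168  0.31829189 0.14785886] [-0.34176385  0.56794862 -0.29198323  1.61402475  0.18598012  0.98852419
  0.6150446 ]
[310.1466535  220.50195909]
(array([0.5963, 0.3   , 0.0382]), array([0.5965, 0.3001, 0.0339, 0.0374]))
```

View pics/w1.png

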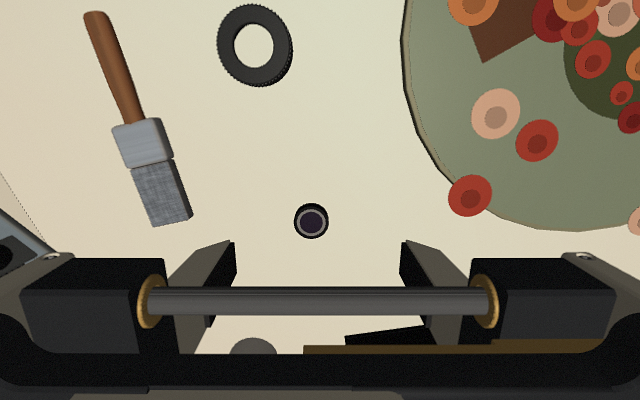

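The wrist view shows filter A at pixel (311,221), the brush to the left and the collar at (255,45). The circle fit agrees with the top camera, so I'm descending to grasp.

Request:
apply_moves(
  targets=[
    [[0,-0.8,-0.27,3.5,0,0,0],[0,-0.8,-0.27,3.5,0,0,0],[0,-0.8,-0.27,3.5,0,0,0],[0.3,-0.8,-0.27,3.2,0,0,0],[0.4,0,0,0.4,0,0,0],[0.5,0,0,0,0,0,0],[0.5,0,0,0,0,0,0],[0.5,0,0,0,0,0,0]],
  ],
)

```text
clock: 2.12
ee_pos: [0.5979, 0.3037, 0.0105]
tcp_rot: [0.129, 0.992, 0.002, 0.001]
force: [0.2, 0.3, -0.6]
grip_width: 0.685
finger_force: 0.0
```

Run:
```python
from h import *
R,p,s=pose();print(p,s['grip_width'],s['force'],to_tool([.597,.2995,.006])*100)
```

```text
[0.59791036 0.30366628 0.01050162] 0.6850751418205093 [ 0.15339788  0.28678981 -0.5980847 ] [-0.01722874 -0.42768131  0.44866923]
```

Request:
apply_moves(
  targets=[
    [[0.7,0,-0.4,0.45,0,0,0],[1,0,0,0,0,0,0],[1,0,0,0,0,0,0],[1,0,0,0,0,0,0],[1,0,0,0,0,0,0],[1,0,0,0,0,0,0],[1,0,0,0,0,0,0],[1,0,0,0,0,0,0]],
  ],
)

```text
clock: 2.78
ee_pos: [0.5967, 0.2973, 0.004]
tcp_rot: [0.13, 0.992, 0.0, 0.0]
force: [-1.5, -0.6, 6.0]
grip_width: 0.368
finger_force: 30.0
```

Request:
apply_moves(
  targets=[
    [[1,0,0,-3,0,0,0],[1,0,0,-4,0,0,0],[1,0,0,-4,0,0,0],[1,0,0,-4,0,0,0],[1,0,-0.5,-1,0,0,0]],
  ],
)

```text
clock: 3.2
ee_pos: [0.5983, 0.2955, 0.1707]
tcp_rot: [0.129, 0.992, 0.004, 0.004]
force: [1.3, 1.3, 0.6]
grip_width: 0.368
finger_force: 30.0
```

Request:
apply_moves(
  targets=[
    [[1,-1.14,-3.17,0,0,0,0],[1,-1.14,-3.17,0,0,0,0],[1,-1.14,-3.17,0,0,0,0],[1,-1.14,-3.17,0,0,0,0],[1,-1.14,-3.17,0,0,0,0],[1,-1.14,-3.17,0,0,0,0],[1,-1.14,-3.17,0,0,0,0],[1,-1.14,-3.17,0,0,0,0],[1,-1.14,-3.17,0,0,0,0],[1,-1.14,-2.7,0,0,0,0]],
  ],
)

```text
clock: 4.03
ee_pos: [0.6244, -0.0419, 0.1628]
tcp_rot: [0.13, 0.991, -0.0, -0.0]
force: [0.1, -0.6, 0.1]
grip_width: 0.368
finger_force: 30.0
```

Request:
apply_moves(
  targets=[
    [[1,0,0,0,0,0,0],[1,0,0,0,0,0,0],[1,0,0,0,0,0,0]],
  ],
)

```text
clock: 4.28
ee_pos: [0.6246, -0.0384, 0.1628]
tcp_rot: [0.13, 0.992, 0.0, -0.0]
force: [0.0, 1.1, 0.3]
grip_width: 0.365
finger_force: 30.0
```

Run:
```python
from h import *
C=cam('wrist');im=grab_frame('wrist');cv2.imwrite('pics/w2.png',im[:,:,::-1])
R,p,s=pose();print(p,s['q'],s['grip_width'])
print(proj(C,[[.564,-.039,.106],p]))
g=cv2.cvtColor(im,cv2.COLOR_RGB2GRAY)
```

```text
[ 0.62471991 -0.03731711  0.16289858] [ 0.19356311  0.50067942 -0.23651774  1.67695736  0.13437793  0.98042846
  1.2225419 ] 0.3696032133503868
[[295.36842347 141.42464647]
 [321.51720169 257.7992093 ]]
```

View pics/w2.png

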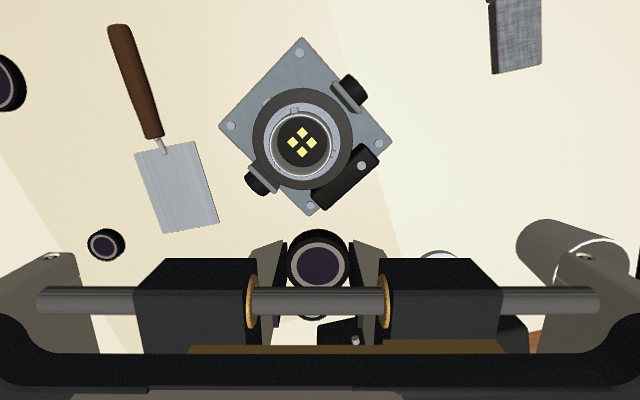

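The held filter shows at (318,262) and the nose at about (301,142). I'll take an enlarged crop to fit the rim.

Run:
```python
from h import *
im=cv2.imread('pics/w2.png');c=cv2.resize(im[90:195,240:365],None,fx=5.6,fy=5.6,interpolation=cv2.INTER_CUBIC)
cv2.imwrite('pics/c2.png',c)
C=cam('wrist')
# filter held: circle bright ring
for z,d in ((.106,.044),(.106,.038),(.085,.05)):
    q=proj(C,[[.564,-.039,z],[.564+d/2,-.039,z],[.564,-.039+d/2,z]]);print(q[0],np.linalg.norm(q[1]-q[0]),np.linalg.norm(q[2]-q[0]))
```

```text
[293.87481242 141.67228843] 32.05392447666525 32.52371327116187
[293.87481242 141.67228843] 27.790794147861188 28.05922082658378
[295.88444708 138.62222973] 33.319386936690066 33.80466393007955
```

View pics/c2.png

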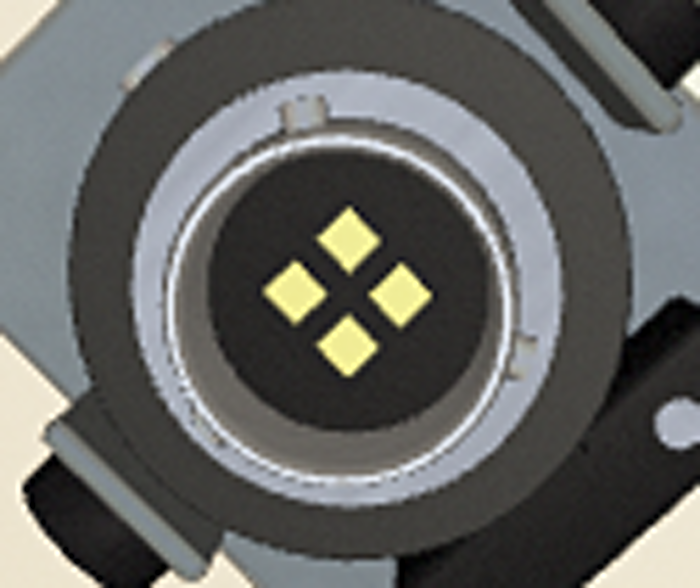

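Run:
```python
from h import *
C=cam('wrist');R,p,s=pose();im=cv2.imread('pics/w2.png')
N=cast(C,[(300.3,144.8)],.106)[0];print(N,to_tool(N)*100)
print('held exp',proj(C,p+R@np.array([0,0,-.008])))
g=cv2.cvtColor(im,cv2.COLOR_BGR2GRAY)
for y in (255,262,268): print(y,g[y,284:352:2])
for x in (310,318,326): print(x,g[226:300:2,x])
```

```text
[ 0.5671369  -0.03535331  0.106     ] [ 5.61303791 -1.28665253  5.69292681]
held exp [[319.62508698 264.95685943]]
255 [ 13  15  18  23  20 144 134 134  58  38  40  36  39  39  40  41  40  37
  41  40  37  38  35  39  39  39 142 133 139  10  25  25  11  10]
262 [ 11  19  20  25 139 132 140  34  36  38  39  39  34  36  38  37  38  35
  39  40  43  38  36  36  38  42  36  65 137 134  77  23  25  15]
268 [ 18  20  29  22 136 134 115  36  32  36  37  34  38  41  37  38  36  40
  35  40  34  38  37  37  39  37  36  41 136 133 102  21  24   5]
310 [226 234  20   1   7  11  17  28  19 139 137  85  39  39  37  39  38  39
  36  36  39  41  36  35  36  34  37  37  33 141  82  37  64  57  87  73
  85]
318 [227 189   0   5   8  14  29  25  79 137 143  35  36  38  41  38  40  32
  35  38  36  40  36  35  36  36  36  35  38  42  83  40  68  57  88  72
  84]
326 [228 233  18   5   5   5  18  28  26 141 139 118  36  41  38  34  38  38
  38  36  35  38  39  38  37  36  38  34  32 139  82  38  66  56  91  74
  85]
```

Request:
apply_moves(
  targets=[
    [[1,2.9,-0.6,1.5,0,0,0],[1,2.8,-0.6,1.5,0,0,0],[1,0,0,1.4,0,0,0],[1,0,0,0,0,0,0],[1,0,0,0,0,0,0]],
  ],
)

```text
clock: 4.75
ee_pos: [0.5668, -0.0342, 0.1191]
tcp_rot: [0.128, 0.992, 0.0, -0.0]
force: [0.8, -1.0, 0.9]
grip_width: 0.368
finger_force: 30.0
```

Run:
```python
from h import *
R,p,s=pose();print(p,s['force'],to_tool(np.array([.5671,-.0354,.107])-R@np.array([-.0012,-.0008,0]))*100)
```

```text
[ 0.56683308 -0.0341808   0.11914113] [ 0.8230234  -1.00302886  0.92444871] [ 0.06254399 -0.03180417  1.21402025]
```

Request:
apply_moves(
  targets=[
    [[1,0.06,-0.03,0.5,0,0,0],[1,0,0,0.3,0,0,0],[1,0,0,0.2,0,0,0],[1,0,0,0,0,0,0]],
  ],
)

```text
clock: 5.08
ee_pos: [0.5665, -0.0359, 0.1091]
tcp_rot: [0.129, 0.992, 0.0, 0.0]
force: [0.2, 0.7, -0.2]
grip_width: 0.367
finger_force: 30.0
```

Request:
apply_moves(
  targets=[
    [[1,0,0,0.2,0,0,0],[1,0,0,0,0,0,0]],
  ],
)

```text
clock: 5.25
ee_pos: [0.5663, -0.036, 0.107]
tcp_rot: [0.13, 0.992, 0.0, -0.0]
force: [-0.7, -0.3, -0.5]
grip_width: 0.366
finger_force: 30.0
```

Request:
apply_moves(
  targets=[
    [[1,0,0,0.1,0,0,0],[1,0,0,0,0,0,0]],
  ],
)

```text
clock: 5.42
ee_pos: [0.5664, -0.036, 0.1064]
tcp_rot: [0.13, 0.992, 0.0, 0.0]
force: [0.6, 0.3, 0.6]
grip_width: 0.366
finger_force: 30.4
```

Request:
apply_moves(
  targets=[
    [[1,0.15,0,0,0,0,0],[1,0,0,0,0,0,0],[1,0,0,0,0,0,0]],
  ],
)

```text
clock: 5.67
ee_pos: [0.5653, -0.0357, 0.1065]
tcp_rot: [0.13, 0.992, 0.0, 0.001]
force: [1.7, -0.9, -0.6]
grip_width: 0.367
finger_force: 30.0
```

Request:
apply_moves(
  targets=[
    [[1,-0.3,0,0,0,0,0],[1,0,0,0,0,0,0],[1,0,0,0,0,0,0]],
  ],
)

```text
clock: 5.92
ee_pos: [0.5674, -0.0364, 0.1062]
tcp_rot: [0.13, 0.992, -0.0, -0.0]
force: [-0.2, 0.8, 2.4]
grip_width: 0.373
finger_force: 31.2
```

Request:
apply_moves(
  targets=[
    [[1,0.15,0,-0.05,0,0,0],[1,0,0,0,0,0,0],[0.4,0,0,0,0,0,0],[0.4,0,0,0,0,0,0],[0.4,0,0,0,0,0,0],[0.4,0,0,0,0,0,0]],
  ],
)

```text
clock: 6.42
ee_pos: [0.5661, -0.036, 0.1067]
tcp_rot: [0.13, 0.992, 0.0, -0.0]
force: [-0.1, 0.1, -0.1]
grip_width: 0.583
finger_force: 0.0
```

Request:
apply_moves(
  targets=[
    [[0.4,0,0,-2,0,0,0],[0.2,-2.8,0,-3,0,0,0],[0,-2.8,0,0,0,0,0],[0,0,0,0,0,0,0],[0,0,0,0,0,0,0]],
  ],
)

```text
clock: 6.83
ee_pos: [0.6213, -0.051, 0.1568]
tcp_rot: [0.13, 0.992, 0.0, 0.0]
force: [-1.0, -0.0, -0.7]
grip_width: 0.837
finger_force: 0.0
```

Run:
```python
from h import *
C=cam('wrist');im=grab_frame('wrist')
R,p,s=pose();print(p,s['grip_width'])
q=proj(C,[.567,-.0355,.106])[0];print(q);x,y=int(q[0]),int(q[1])
c=cv2.resize(im[max(y-60,0):y+60,x-60:x+60],(480,480),interpolation=cv2.INTER_CUBIC)
cv2.imwrite('pics/w3.png',c[:,:,::-1]);cv2.imwrite('pics/w3full.png',im[:,:,::-1]);print(x,y)
q=proj(C,[.6255,-.279,.012])[0];print(q)
print('fb tool',to_tool([.6262,-.279,.006])*100)
```

```text
[ 0.61973296 -0.05041806  0.15607727] 0.8838371376344644
[320.68342228 145.35203067]
320 145
[112.60158288 247.99041091]
fb tool [ -6.52331001 -21.92171862  15.00106016]
```

View pics/w3.png

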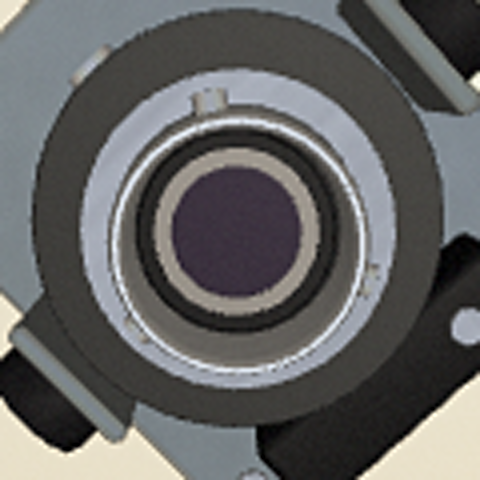

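Filter A lies flat and centred in the bore, with the rim centre at crop (240,246). Next is filter B.

Request:
apply_moves(
  targets=[
    [[0,-1.0,-3.4,0.2,0,0,0],[0,-1.0,-3.4,0.2,0,0,0],[0,-1.0,-3.4,0.2,0,0,0],[0,-1.0,-3.4,0.2,0,0,0],[0,-1.0,-3.4,0.2,0,0,0],[0,-1.0,-3.4,0.2,0,0,0],[0,-0.5,-1.5,0.2,0,0,0],[0,0,0,0,0,0,0],[0,0,0,0,0,0,0],[0,0,0,0,0,0,0]],
  ],
)

```text
clock: 7.72
ee_pos: [0.6266, -0.276, 0.1421]
tcp_rot: [0.129, 0.992, 0.001, -0.001]
force: [-0.6, 0.9, 0.5]
grip_width: 0.998
finger_force: 0.0
```

Run:
```python
from h import *
C=cam('wrist');im=grab_frame('wrist');cv2.imwrite('pics/w4.png',im[:,:,::-1])
R,p,s=pose();print(p,s['q'])
q=proj(C,[.6255,-.279,.012])[0];print(q)
print(blob(C,im,q,.012,45,85))
print('fb tool',to_tool([.6262,-.279,.006])*100)
```

```text
[ 0.62697856 -0.27553295  0.14238372] [ 0.50228307  0.61698085 -0.18475209  1.5294271   0.12381099  1.00803668
  1.59861549]
[315.06848942 194.98465904]
(array([ 0.6247, -0.28  ,  0.0369]), array([ 0.625 , -0.2796,  0.0339,  0.0361]))
fb tool [-0.02795566 -0.38183456 13.63762757]
```

Request:
apply_moves(
  targets=[
    [[0.48,-0.1,-0.4,1,0,0,0],[0.48,0,0,1,0,0,0],[0.48,0,0,1,0,0,0],[0.48,0,0,1,0,0,0],[0.48,0,0,1,0,0,0],[0.48,0,0,1,0,0,0],[0.48,0,0,0,0,0,0],[0.48,0,0,0,0,0,0]],
  ],
)

```text
clock: 8.43
ee_pos: [0.626, -0.2825, 0.0814]
tcp_rot: [0.13, 0.992, 0.0, -0.001]
force: [0.8, 0.0, 0.7]
grip_width: 0.529
finger_force: 0.0
```

Run:
```python
from h import *
R,p,s=pose();print(p,s['grip_width'],to_tool([.627,-.2795,.0065])*100)
```

```text
[ 0.62604873 -0.28251153  0.08139753] 0.5294320544846483 [-0.03037603  0.31263383  7.48982474]
```

Request:
apply_moves(
  targets=[
    [[0.48,0,0.15,3,0,0,0],[0.48,0,0.1,2.5,0,0,0],[0.48,0,0,1,0,0,0],[0.48,0,0,0,0,0,0],[0.48,0,0,0,0,0,0],[0.48,0,0,0,0,0,0]],
  ],
)

```text
clock: 8.93
ee_pos: [0.6287, -0.2811, 0.0194]
tcp_rot: [0.13, 0.992, -0.0, 0.001]
force: [-0.2, -0.3, -0.0]
grip_width: 0.522
finger_force: 0.0
```

Run:
```python
from h import *
R,p,s=pose();print(p,s['grip_width'],to_tool([.627,-.2795,.0065])*100)
```

```text
[ 0.62872034 -0.28111351  0.01944253] 0.5222899314674789 [0.21110131 0.11221225 1.29366372]
```

Request:
apply_moves(
  targets=[
    [[0.48,0.12,0.1,0.7,0,0,0],[0.48,0,0,0.5,0,0,0],[0.48,0,0,0,0,0,0],[1,0,0,0,0,0,0],[1,0,0,0,0,0,0],[1,0,0,0,0,0,0],[1,0,0,0,0,0,0],[1,0,0,0,0,0,0]],
  ],
)

```text
clock: 9.6
ee_pos: [0.6267, -0.2793, 0.0059]
tcp_rot: [0.13, 0.992, -0.0, 0.0]
force: [0.3, -0.2, 1.0]
grip_width: 0.366
finger_force: 30.0
```

Request:
apply_moves(
  targets=[
    [[1,0,0,-3,0,0,0],[1,0,0,-4,0,0,0],[1,0,0,-4,0,0,0],[1,0,0,-2,0,0,0],[1,0,0,-0.5,0,0,0]],
  ],
)

```text
clock: 10.02
ee_pos: [0.6298, -0.2805, 0.1468]
tcp_rot: [0.13, 0.992, -0.001, 0.004]
force: [0.5, -0.6, 0.4]
grip_width: 0.363
finger_force: 30.0
```

Request:
apply_moves(
  targets=[
    [[1,1.73,3.14,0,0,0,0],[1,1.73,3.14,0,0,0,0],[1,1.73,3.14,0,0,0,0],[1,1.73,3.14,0,0,0,0],[1,1.73,3.14,0,0,0,0],[1,1.73,3.14,0,0,0,0],[1,1.5,3,0,0,0,0],[1,0,0,0,0,0,0],[1,0,0,0,0,0,0],[1,0,0,0,0,0,0]],
  ],
)

```text
clock: 10.85
ee_pos: [0.5675, -0.038, 0.1402]
tcp_rot: [0.129, 0.992, -0.0, -0.0]
force: [-0.3, -1.1, -0.2]
grip_width: 0.365
finger_force: 30.0
```

Run:
```python
from h import *
C=cam('wrist');R,p,s=pose();im=grab_frame('wrist');cv2.imwrite('pics/w5.png',im[:,:,::-1])
print(p,s['grip_width'],to_tool([.5665,-.0358,.107])*100)
g=cv2.cvtColor(im,cv2.COLOR_RGB2GRAY)
for y in (256,262,268): 
    i=np.where(g[y,285:352]>100)[0]+285;print(y,i)
for x in (310,318,326):
    i=np.where(g[236:300,x]>100)[0]+236;print(x,i)
```

```text
[ 0.56749267 -0.03804882  0.1402239 ] 0.3647792974357647 [0.19067586 0.28500121 3.3233096 ]
256 [292 293 294 295 296 297 338 339 340 341 342 343]
262 [291 292 293 294 295 296 339 340 341 342 343]
268 [292 293 294 295 296 338 339 340 341 342 343]
310 [240 241 242 243 244 281 282 283 284 285]
318 [239 240 241 242 243 282 283 284 285]
326 [241 242 243 244 280 281 282 283 284]
```

Request:
apply_moves(
  targets=[
    [[1,0.14,0.25,1,0,0,0],[1,0,0,1,0,0,0],[1,0,0,0.1,0,0,0],[1,0,0,0,0,0,0],[1,0,0,0,0,0,0]],
  ],
)

```text
clock: 11.32
ee_pos: [0.5667, -0.0353, 0.1191]
tcp_rot: [0.13, 0.992, -0.0, -0.001]
force: [-0.5, 0.6, -0.6]
grip_width: 0.364
finger_force: 30.0
```

Run:
```python
from h import *
R,p,s=pose();print(p,to_tool([.5668,-.0358,.107])*100)
```

```text
[ 0.56674125 -0.03525598  0.1190708 ] [-0.02108464 -0.05079     1.20706785]
```

Request:
apply_moves(
  targets=[
    [[1,0,-0.04,0.3,0,0,0],[1,0,0,0.3,0,0,0],[1,0,0,0.2,0,0,0],[1,0,0,0,0,0,0]],
  ],
)

```text
clock: 11.65
ee_pos: [0.5666, -0.0352, 0.1113]
tcp_rot: [0.13, 0.992, -0.0, -0.0]
force: [-0.7, -0.6, 0.5]
grip_width: 0.365
finger_force: 30.0
```

Request:
apply_moves(
  targets=[
    [[1,0,0,0.2,0,0,0],[1,0,0,0.15,0,0,0],[1,0,0,0,0,0,0],[1,0,0,0,0,0,0]],
  ],
)

```text
clock: 11.98
ee_pos: [0.5669, -0.0352, 0.1081]
tcp_rot: [0.129, 0.992, 0.0, -0.0]
force: [-0.6, -0.1, -0.3]
grip_width: 0.367
finger_force: 30.0
```

Request:
apply_moves(
  targets=[
    [[1,0,0,0.05,0,0,0],[0.4,0,0,0,0,0,0],[0.4,0,0,0,0,0,0],[0.4,0,0,0,0,0,0],[0.4,0,0,0,0,0,0],[0.4,0,0,-2,0,0,0],[0.2,-2.8,0,-3,0,0,0],[0,-2.8,0,0,0,0,0],[0,0,0,0,0,0,0],[0,0,0,0,0,0,0]],
  ],
)

```text
clock: 12.82
ee_pos: [0.6222, -0.0502, 0.1579]
tcp_rot: [0.13, 0.992, 0.0, 0.001]
force: [-0.9, 0.3, -0.3]
grip_width: 0.84
finger_force: 0.0
```

Run:
```python
from h import *
C=cam('wrist');R,p,s=pose();im=grab_frame('wrist')
print(p,s['grip_width'])
q=proj(C,[.567,-.0355,.106])[0];print(q);x,y=int(q[0]),int(q[1])
c=cv2.resize(im[max(y-60,0):y+60,x-60:x+60],(480,480),interpolation=cv2.INTER_CUBIC)
cv2.imwrite('pics/w6.png',c[:,:,::-1]);cv2.imwrite('pics/w6full.png',im[:,:,::-1]);print(x,y)
```

```text
[ 0.62216215 -0.05017211  0.15789016] 0.8399331057958194
[319.16340525 144.17492639]
319 144
```

View pics/w6.png

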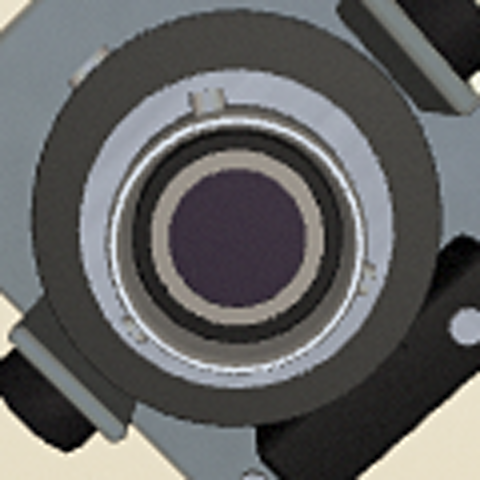

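Filter B sits on top, flat and concentric inside the rim (its circle centre (238,236) against the rim's (238,245), as the height parallax predicts). On to the collar.

Request:
apply_moves(
  targets=[
    [[0,2.5,2.6,0,0,0,0],[0,2.5,2.6,0,0,0,0],[0,2.5,2.6,0,0,0,0],[0,2.5,2.6,0,0,0,0],[0,2.5,2.6,0,0,0,0],[0,2.5,2.6,0,0,0,0],[0,2.5,2.6,0,0,0,0],[0,2.5,2.6,0,0,0,0],[0,2.5,2.6,0,0,0,0],[0,2.5,2.6,0,0,0,0]],
  ],
)

```text
clock: 13.7
ee_pos: [0.4435, 0.2665, 0.1571]
tcp_rot: [0.129, 0.992, -0.001, -0.001]
force: [1.1, 0.3, -0.4]
grip_width: 0.998
finger_force: 0.0
```

Request:
apply_moves(
  targets=[
    [[0,1.5,1.5,0,0,0,0],[0,0,0,0,0,0,0],[0,0,0,0,0,0,0],[0,0,0,0,0,0,0]],
  ],
)

```text
clock: 14.03
ee_pos: [0.4351, 0.283, 0.1572]
tcp_rot: [0.13, 0.992, -0.001, -0.0]
force: [0.2, 0.1, 0.4]
grip_width: 0.999
finger_force: 0.0
```

Run:
```python
from h import *
C=cam('wrist');R,p,s=pose();im=grab_frame('wrist');cv2.imwrite('pics/w7.png',im[:,:,::-1])
print(p,s['q'])
q=proj(C,[.432,.298,.03])[0];print(q)
print(blob(C,im,q,.03,65,85))
g=cv2.cvtColor(im,cv2.COLOR_RGB2GRAY)
# hole: bright region enclosed
x,y=int(q[0]),int(q[1]);m=(g[y-60:y+60,x-60:x+60]<85).astype(np.uint8)
cs,h=cv2.findContours(m,cv2.RETR_CCOMP,cv2.CHAIN_APPROX_NONE)
for c,hh in zip(cs,h[0]):
    if cv2.contourArea(c)>200: print(hh[3],cv2.minEnclosingCircle(cast(C,c[:,0]+[x-60,y-60],.03)[:,:2].astype(np.float32)))
```

```text
[0.43505312 0.28296501 0.15719012] [-0.31562318  0.34716012 -0.37443281  1.94254385  0.16273579  0.88245715
  0.53727048]
[333.57093458 188.9841746 ]
(array([0.432 , 0.2988, 0.0628]), array([0.4321, 0.298 , 0.0582, 0.0619]))
-1 ((0.4319646954536438, 0.2987980544567108), 0.031377945095300674)
0 ((0.43330618739128113, 0.2978936433792114), 0.016953617334365845)
```

Request:
apply_moves(
  targets=[
    [[0,0.3,0.7,2,0,0,0],[0,0.3,0.7,3,0,0,0],[0,0,0,3,0,0,0],[0,0,0,3,0,0,0],[0,0,0,2,0,0,0],[0,0,0,0,0,0,0],[0,0,0,0,0,0,0]],
  ],
)

```text
clock: 14.67
ee_pos: [0.4331, 0.2974, 0.0268]
tcp_rot: [0.131, 0.991, -0.001, -0.001]
force: [0.2, -0.1, 0.9]
grip_width: 1.001
finger_force: 0.0
```

Run:
```python
from h import *
R,p,s=pose();print(p,to_tool([.4327,.298,.01])*100)
```

```text
[0.43313545 0.29737643 0.02678497] [0.05514733 0.05354445 1.67846001]
```

Request:
apply_moves(
  targets=[
    [[0.1,0.05,0.05,1,0,0,0],[0.3,0,0,0.7,0,0,0],[0.3,0,0,0,0,0,0],[1,0,0,0,0,0,0],[1,0,0,0,0,0,0],[1,0,0,0,0,0,0],[1,0,0,0,0,0,0],[1,0,0,0,0,0,0]],
  ],
)

```text
clock: 15.33
ee_pos: [0.4334, 0.3002, 0.0113]
tcp_rot: [0.129, 0.992, 0.0, 0.0]
force: [-0.5, -0.1, 4.4]
grip_width: 0.646
finger_force: 30.0
```

Run:
```python
from h import *
C=cam('wrist');R,p,s=pose();im=grab_frame('wrist');cv2.imwrite('pics/w8.png',im[:,:,::-1])
print(p,s['grip_width'],s['finger_force'])
```

```text
[0.43339983 0.3001917  0.01128047] 0.6460703449733359 30.000626961991657
```

Request:
apply_moves(
  targets=[
    [[1,0,0,-3,0,0,0],[1,0,0,-4,0,0,0],[1,0,0,-4,0,0,0],[1,0,0,-3,0,0,0],[1,0,0,-0.5,0,0,0]],
  ],
)

```text
clock: 15.8
ee_pos: [0.4358, 0.3023, 0.1613]
tcp_rot: [0.129, 0.992, 0.003, 0.004]
force: [0.7, 1.1, -0.7]
grip_width: 0.643
finger_force: 30.0
```

Request:
apply_moves(
  targets=[
    [[1,-2.15,-2.9,0,0,0,0],[1,-2.15,-2.9,0,0,0,0],[1,-2.15,-2.9,0,0,0,0],[1,-2.15,-2.9,0,0,0,0],[1,-2.15,-2.9,0,0,0,0],[1,-2.15,-2.9,0,0,0,0],[1,-2.15,-2.9,0,0,0,0],[1,-2.15,-2.9,0,0,0,0],[1,-2.15,-2.9,0,0,0,0],[1,-2,-2.7,0,0,0,0]],
  ],
)

```text
clock: 16.63
ee_pos: [0.5653, -0.0356, 0.1549]
tcp_rot: [0.13, 0.992, -0.0, -0.001]
force: [0.8, 0.1, -1.1]
grip_width: 0.643
finger_force: 30.0
```

Request:
apply_moves(
  targets=[
    [[1,0,0,0,0,0,0],[1,0,0,0,0,0,0],[1,0,0,0,0,0,0]],
  ],
)

```text
clock: 16.88
ee_pos: [0.5646, -0.0327, 0.1548]
tcp_rot: [0.13, 0.992, 0.0, -0.001]
force: [0.3, 0.8, -0.0]
grip_width: 0.642
finger_force: 30.0
```

Run:
```python
from h import *
C=cam('wrist');R,p,s=pose();im=grab_frame('wrist');cv2.imwrite('pics/w9.png',im[:,:,::-1])
print(p,s['q'],s['grip_width'],s['force'],to_tool([.5665,-.0355,.12])*100)
print(proj(C,[p+R@np.array([0,0,-.019]),p+R@np.array([.016,0,-.019]),p+R@np.array([.03,0,-.019])]))
w8=cv2.imread('pics/w8.png');a=np.hstack([w8[150:330,200:440],im[150:330,200:440,::-1]])
cv2.imwrite('pics/c9.png',cv2.resize(a,(800,300),interpolation=cv2.INTER_CUBIC))
```

```text
[ 0.56458447 -0.03271253  0.15478982] [ 0.20616375  0.41339896 -0.24430093  1.83570663  0.12241612  0.90884918
  1.2168339 ] 0.6424380497458229 [ 0.32050857  0.81180482 -0.00726128] [-0.28504634 -0.31541608  3.50208533]
[[319.76784014 275.54863452]
 [319.84920988 246.45419306]
 [319.9244172  219.45309375]]
```

View pics/c9.png

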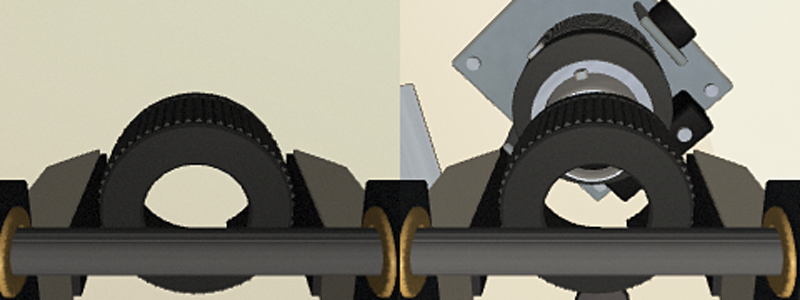

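The left half (collar on the table) has its hole centred near (197,~205) in the crop. The right half shows the collar held level above the nose. The offset in the grip is about 1 mm, so I'll align and lower gently.

Request:
apply_moves(
  targets=[
    [[1,-0.25,-0.3,1.5,0,0,0],[1,0,0,1,0,0,0],[1,0,0,0.5,0,0,0],[1,0,0,0,0,0,0],[1,0,0,0,0,0,0],[1,0,0,0,0,0,0]],
  ],
)

```text
clock: 17.43
ee_pos: [0.5673, -0.0362, 0.1261]
tcp_rot: [0.129, 0.992, 0.0, 0.0]
force: [0.3, -0.3, -0.5]
grip_width: 0.64
finger_force: 30.0
```

Run:
```python
from h import *
R,p,s=pose();print(p,to_tool([.5666,-.0356,.112])*100,s['force'])
```

```text
[ 0.56727418 -0.03618499  0.12605699] [0.08064928 0.03888153 1.40568127] [ 0.30678914 -0.31103409 -0.47794754]
```

Request:
apply_moves(
  targets=[
    [[1,0.06,0.04,0.5,0,0,0],[1,0,0,0.3,0,0,0],[1,0,0,0,0,0,0]],
  ],
)

```text
clock: 17.68
ee_pos: [0.5661, -0.0362, 0.1171]
tcp_rot: [0.129, 0.992, -0.0, -0.0]
force: [-0.3, 0.5, -0.0]
grip_width: 0.645
finger_force: 30.0
```

Request:
apply_moves(
  targets=[
    [[1,0,0,0.2,0,0,0],[1,0,0,0.1,0,0,0],[1,0,0,0,0,0,0]],
  ],
)

```text
clock: 17.93
ee_pos: [0.5665, -0.0363, 0.1145]
tcp_rot: [0.13, 0.992, -0.0, -0.0]
force: [-0.1, 0.3, -0.8]
grip_width: 0.643
finger_force: 30.0
```

Request:
apply_moves(
  targets=[
    [[1,0,0,0.2,0,0,0],[1,0,0,0.2,0,0,0],[1,0,0,0,0,0,0]],
  ],
)

```text
clock: 18.18
ee_pos: [0.5663, -0.0363, 0.1103]
tcp_rot: [0.13, 0.992, -0.0, -0.0]
force: [0.6, -0.1, -0.7]
grip_width: 0.646
finger_force: 30.0
```

Request:
apply_moves(
  targets=[
    [[1,0,0,0.2,0,0,0],[1,0,0,0.2,0,0,0],[1,0,0,0,0,0,0]],
  ],
)

```text
clock: 18.43
ee_pos: [0.5662, -0.0362, 0.1062]
tcp_rot: [0.13, 0.992, -0.0, -0.0]
force: [-0.2, -0.1, -0.6]
grip_width: 0.645
finger_force: 30.0
```

Request:
apply_moves(
  targets=[
    [[1,0,0,0.15,0,0,0],[1,0,0,0.15,0,0,0],[1,0,0,0,0,0,0]],
  ],
)

```text
clock: 18.68
ee_pos: [0.5664, -0.0362, 0.1034]
tcp_rot: [0.13, 0.992, 0.0, -0.0]
force: [0.5, 0.1, -1.4]
grip_width: 0.642
finger_force: 30.0
```

Request:
apply_moves(
  targets=[
    [[1,0,0,0.1,0,0,0],[1,0,0,0.1,0,0,0],[1,0,0,0,0,0,0]],
  ],
)

```text
clock: 18.93
ee_pos: [0.5668, -0.0363, 0.1026]
tcp_rot: [0.129, 0.992, -0.0, 0.0]
force: [-2.5, -0.0, 7.2]
grip_width: 0.641
finger_force: 30.0
```

Request:
apply_moves(
  targets=[
    [[1,0,0,0,0,0,-0.05],[1,0,0,0,0,0,-0.05],[1,0,0,0,0,0,-0.05],[1,0,0,0,0,0,0]],
  ],
)

```text
clock: 19.27
ee_pos: [0.5678, -0.0359, 0.1027]
tcp_rot: [0.054, 0.999, 0.0, 0.001]
force: [-0.3, 1.3, 6.0]
grip_width: 0.644
finger_force: 30.0
```

Run:
```python
from h import *
R,p,s=pose();print(p,s['q'],s['force'],s['torque'])
```

```text
[ 0.56775649 -0.03586762  0.10274031] [ 0.22552163  0.49024646 -0.26521796  1.8638394   0.17132484  0.80711318
  1.33470813] [-0.32790863  1.27522048  5.99849713] [0.23242297 0.05068722 0.06754997]
```

Request:
apply_moves(
  targets=[
    [[1,0,0,0,0,0,0.08],[1,0,0,0,0,0,0.08],[1,0,0,0,0,0,0.06],[1,0,0,0,0,0,0.06],[1,0,0,0,0,0,0]],
  ],
)

```text
clock: 19.68
ee_pos: [0.5673, -0.036, 0.1027]
tcp_rot: [0.196, 0.981, 0.0, 0.001]
force: [-0.8, 1.0, 5.5]
grip_width: 0.642
finger_force: 30.0
```

Request:
apply_moves(
  targets=[
    [[1,0,0,0,0,0,0.05],[1,0,0,0,0,0,0.05],[1,0,0,0,0,0,0.05],[1,0,0,0,0,0,0]],
  ],
)

```text
clock: 20.02
ee_pos: [0.5672, -0.0359, 0.1027]
tcp_rot: [0.269, 0.963, 0.0, 0.001]
force: [-1.1, -0.3, 5.5]
grip_width: 0.644
finger_force: 30.0
```

Run:
```python
from h import *
R,p,s=pose();print(p,s['q'],s['force'],s['torque'],Ro.from_matrix(R).as_rotvec())
```

```text
[ 0.56721447 -0.03585833  0.10269646] [ 0.14537667  0.48118832 -0.16344162  1.86722483  0.10497104  0.80001226
  0.95405916] [-1.08752112 -0.28000215  5.5196252 ] [0.22111891 0.17975101 0.02447445] [8.43345228e-01 3.02491551e+00 8.12767499e-04]
```

Request:
apply_moves(
  targets=[
    [[1,0,0,0,0,0,0.05],[1,0,0,0,0,0,0.05],[1,0,0,0,0,0,0.05],[1,0,0,0,0,0,0]],
  ],
)

```text
clock: 20.35
ee_pos: [0.5671, -0.0357, 0.1027]
tcp_rot: [0.34, 0.94, 0.0, 0.001]
force: [-1.4, 1.4, 5.7]
grip_width: 0.642
finger_force: 30.0
```

Request:
apply_moves(
  targets=[
    [[1,0,0,0,0,0,0.05],[1,0,0,0,0,0,0.05],[1,0,0,0,0,0,0.05],[1,0,0,0,0,0,0]],
  ],
)

```text
clock: 20.68
ee_pos: [0.5674, -0.0355, 0.1026]
tcp_rot: [0.409, 0.912, 0.001, 0.001]
force: [0.0, 0.8, 5.4]
grip_width: 0.641
finger_force: 30.0
```

Request:
apply_moves(
  targets=[
    [[1,0,0,0,0,0,0.05],[1,0,0,0,0,0,0.05],[1,0,0,0,0,0,0.05],[1,0,0,0,0,0,0]],
  ],
)

```text
clock: 21.02
ee_pos: [0.5674, -0.0355, 0.1027]
tcp_rot: [0.477, 0.879, 0.001, 0.001]
force: [-0.5, 1.7, 5.5]
grip_width: 0.645
finger_force: 30.0
```

Request:
apply_moves(
  targets=[
    [[1,0,0,0,0,0,0.05],[1,0,0,0,0,0,0.05],[1,0,0,0,0,0,0.05],[1,0,0,0,0,0,0]],
  ],
)

```text
clock: 21.35
ee_pos: [0.5676, -0.0352, 0.1025]
tcp_rot: [0.541, 0.841, 0.001, 0.001]
force: [0.5, 2.2, 3.8]
grip_width: 0.642
finger_force: 30.0
```

Request:
apply_moves(
  targets=[
    [[1,0,0,0.03,0,0,0.05],[1,0,0,0,0,0,0.05],[1,0,0,0,0,0,0.03],[1,0,0,0,0,0,0]],
  ],
)

```text
clock: 21.68
ee_pos: [0.5672, -0.0348, 0.1014]
tcp_rot: [0.593, 0.805, 0.001, 0.0]
force: [2.0, 4.6, -0.7]
grip_width: 0.642
finger_force: 30.0
```

Request:
apply_moves(
  targets=[
    [[1,0,0,0,0,0,0.05],[1,0,0,0,0,0,0.05],[1,0,0,0,0,0,0.03],[1,0,0,0,0,0,0]],
  ],
)

```text
clock: 22.02
ee_pos: [0.5673, -0.0346, 0.1013]
tcp_rot: [0.644, 0.765, 0.001, 0.0]
force: [2.1, 4.6, -0.7]
grip_width: 0.643
finger_force: 30.0
```

The collar dropped between those calls (z is lower and the vertical force has gone). I'll back the turn off a little and ease it down.

Request:
apply_moves(
  targets=[
    [[1,0,0,0,0,0,-0.06],[1,0,0,0.1,0,0,0],[1,0,0,0,0,0,0]],
  ],
)

```text
clock: 22.27
ee_pos: [0.5675, -0.0351, 0.1006]
tcp_rot: [0.621, 0.784, 0.001, 0.0]
force: [3.9, 5.4, 0.6]
grip_width: 0.638
finger_force: 30.0
```

Request:
apply_moves(
  targets=[
    [[1,0,0,0.1,0,0,0],[1,0,0,0,0,0,0]],
  ],
)

```text
clock: 22.43
ee_pos: [0.5675, -0.0351, 0.0997]
tcp_rot: [0.621, 0.784, 0.001, 0.0]
force: [2.5, 5.0, 1.2]
grip_width: 0.644
finger_force: 30.0
```

Run:
```python
from h import *
R,p,s=pose();print(p,s['q'],s['force'],s['torque'])
```

```text
[ 0.56751011 -0.03509509  0.09971736] [-1.38380884e-03  4.79565484e-01  2.10972426e-02  1.87369763e+00
 -1.55187346e-02  7.86771455e-01  2.59426250e-01] [2.4901376  5.01278302 1.18136722] [ 1.00470701 -0.58437295  0.01241036]
```

Request:
apply_moves(
  targets=[
    [[1,0.06,0.05,0.1,0,0,0],[1,0,0,0.1,0,0,0],[1,0,0,0,0,0,0]],
  ],
)

```text
clock: 22.68
ee_pos: [0.5675, -0.035, 0.0975]
tcp_rot: [0.621, 0.784, 0.001, 0.0]
force: [2.9, 4.6, -0.2]
grip_width: 0.645
finger_force: 30.0
```

Request:
apply_moves(
  targets=[
    [[1,0,0,0.1,0,0,0],[1,0,0,0.1,0,0,0],[1,0,0,0,0,0,0]],
  ],
)

```text
clock: 22.93
ee_pos: [0.5675, -0.0349, 0.0957]
tcp_rot: [0.621, 0.784, 0.001, 0.0]
force: [2.9, 4.8, 2.0]
grip_width: 0.647
finger_force: 30.0
```

Request:
apply_moves(
  targets=[
    [[1,0.05,0.03,0.1,0,0,0],[1,0,0,0.1,0,0,0],[1,0,0,0.1,0,0,0],[1,0,0,0,0,0,0]],
  ],
)

```text
clock: 23.27
ee_pos: [0.5675, -0.0349, 0.0928]
tcp_rot: [0.621, 0.784, 0.0, 0.0]
force: [1.6, 4.1, 5.9]
grip_width: 0.637
finger_force: 30.0
```

Request:
apply_moves(
  targets=[
    [[1,0,0,0.1,0,0,0],[1,0,0,0.1,0,0,0],[1,0,0,0.1,0,0,0],[1,0,0,0,0,0,0],[1,0,0,0,0,0,0]],
  ],
)

```text
clock: 23.68
ee_pos: [0.5675, -0.0349, 0.0911]
tcp_rot: [0.621, 0.784, 0.0, 0.0]
force: [-3.3, 5.1, 16.7]
grip_width: 0.646
finger_force: 30.0
```

Request:
apply_moves(
  targets=[
    [[1,0,0,0.1,0,0,0],[1,0,0,0,0,0,0],[1,0,0,0,0,0,0],[1,0,0,0,0,0,0]],
  ],
)

```text
clock: 24.02
ee_pos: [0.5675, -0.0349, 0.091]
tcp_rot: [0.621, 0.784, 0.0, 0.0]
force: [-4.8, 3.0, 23.2]
grip_width: 0.641
finger_force: 30.0
```

Run:
```python
from h import *
C=cam('wrist');R,p,s=pose();im=grab_frame('wrist')
print(p,s['force'],s['grip_width'])
cv2.imwrite('pics/w10.png',im[120:320,180:460,::-1].repeat(2,0).repeat(2,1))
```

```text
[ 0.56752927 -0.03494081  0.09101792] [-4.76850853  2.97852543 23.23731264] 0.641486232880592
```

View pics/w10.png

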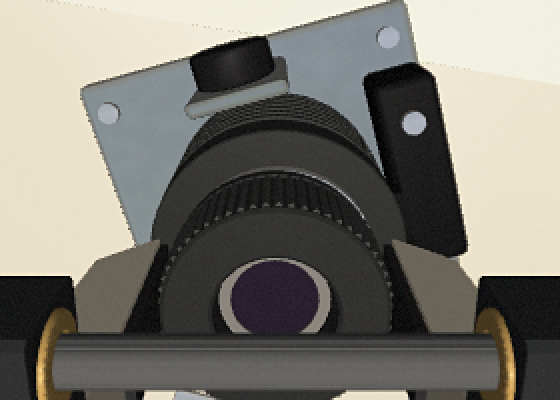

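The picture shows the collar seated level around the nose, with the filter visible through its lip hole at (275,298). The force went up 6.5 N for only 0.1 mm of travel, so it is against the hard stop.

```bash
python3 -c "
from cell import *
print(hand_in())"
```

```text
the job is handed in; nothing more can be done
None
```

The job is handed in at about 24 s: both filters lie flat in the bore, and the collar is keyed over the pins and still gripped and held against its hard stop at about 23 N.

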